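# Clear and zero-check the kitchen beam balance

### The arm

A 7-joint arm with a two-finger parallel gripper is mounted at the origin on the work surface. World frame = base frame: x ahead of the robot, y to its left, z up, the work surface at z = 0. Lengths are in m, angles in rad, forces in N, time in s.
With the tool pointing down it reaches from about 0.4 to 0.85 m from the base axis. Payload 10.4 kg.
Tool frame: the origin (TCP) lies at the very end of the fingers, on their centre line; the grasp point (between the pads) lies 19 mm behind it; z points along the fingers, y is the line along which they close (so a half turn about z gives the same grasp; the last joint's range is limited). The gripper opens to 87 mm and grips with 3 to 60 N. Pads are 19 mm wide; open, the fingers measure 117 mm over their backs; the gripper's body (75 mm by 190 mm) begins 51 mm behind the grasp point.
Start: joints at [1.091, 0.332, -0.065, 1.46, 0.022, 1.35, -0.088], TCP at [0.276, -0.561, 0.223] pointing down, gripper open.
Joint ranges: [-2.6, 2.6], [-0.5, 2.12], [-1.47, 1.34], [0.16, 2.42], [-1.27, 4.41], [0.06, 2.06], [-2.6, 2.6]. Speed limits (rad/s): [2.22, 2.22, 2.79, 2.79, 3.14, 3.14, 3.14].

### API

Orientations are given as a unit quaternion [x, y, z, w].
In Python, from bench import * gives the robot as it stands.
- The arm moves only by the tool carry_out, never from a script. Its argument "deltas" is a list of rows, each an object with "hand": the finger opening in mm, from 0 to 87; "dp": the shift along the tool's x, y, z each as a share of 250 mm, from -1 to 1, a list of three; "spin": the turn about the tool's z as a share of pi rad, from -1 to 1. In form: [{"hand": hand, "dp": [dx, dy, dz], "spin": spin}, ...]. A call has 1 to 20 rows; each row is the pose to reach, as a shift and turn from the pose commanded when the call began, along the tool's axes at that moment, turning the shorter way round; what a row does not reach only later rows make up. A row lasts 1/10 s, in which the tool goes at most 50 mm and 8.59 degrees, less where a joint would pass 70% of its speed; a pose out of reach is approached as far as the arm can. A call with a number of a shift or a turn outside -1 to 1 is refused whole. A call with a gripper value outside its range is refused whole. The fingers move at their own pace and stop on an object; "force" is the grip in N (left out, the last holds). Time passes only in rows, so rows that repeat a pose let the fingers close. It gives the time, the measured TCP pose, the force, the opening and the grip force at its end, in the units of the state.
- read_state(): the state, without advancing time (a new reading comes with each control period).
- camera(name): name is "side" or "top"; returns the picture (480x640x3 uint8, red, green, blue); there is no depth.
- get_calibration(name): a dict with "fx", "fy", "cx", "cy" (pixels), "R" (3x3) and "t" (3): a world point X has camera coordinates R X + t. Camera axes: x right, y down, z forward; pixel columns grow to the right and rows downward; lengths in m; the calibration is good to about 2 mm. A picture is of the moment at which its call begins. get_calibration takes no time and is no camera call.
- close_job(): hands the job in; it is judged then, once.
The state is a dict: "time": time; "joint_positions": joint angles; "joint_vel": joint speeds; "joint_torque": joint torques, N m; "ee_pos": TCP position; "eef_rot": TCP orientation; "ft_force": force on the tool from outside, world axes, zero at the start; "torque": the same for the moment, N m; "width": finger opening in m; "grip_force": force on a finger pad.
Only numpy, scipy, OpenCV 4.12 (cv2) and the standard library are available. Lean on these libraries where they do the work, as an engineer would, in place of code of your own. Each camera call takes 0.05 s, during which the arm holds its last target. There are 200 camera calls.

### The job

Get the kitchen balance ready for the next weighing. With the beam still arrested, scrape the five chocolate chips off the load plate with the scraper block, out over the plate's open end onto the white board, and slide the poise fully home to its zero stop; then swing the arrest lever fully over to free the beam, keep off it for a good second while it rests level, and swing the lever fully back to arrest it again. Never touch the beam, plate or poise while the beam is free nor the chips with the fingers, leave the other things where they are, and finish with the scraper block standing upright on the counter, clear of the balance.

Things in the scene. Friction and masses are not known exactly. Their poses are not given: they have to be found in the camera images.
- scale: kitchen beam balance, fixed: grey cast base 120 x 320 mm, 30 mm high (y = -195 to +125 mm). Origin on the counter in the middle of its width. Its +y axis runs along the beam to the load plate's end, -y to the long end with tare nut and index post (y = -188, top at z = 104 mm). The lever is on its -x side, towards the robot. Column and beam pivot: x = 0, y = 30, z = 78 mm, column top 91 mm
- beam: the hinged steel beam, 10 x 10 mm, top 83 mm high, from y = +117 to -186 mm in the scale's frame; carries plate and poise. Origin at its pivot; z axis vertical when level. Arrested, it lies level on two rests. Freed, it swings up to 3 degrees either way and settles level within a second or so only if the plate is empty and the poise home (one chip, or the poise 2 mm out, tips it)
- plate_mid (a point): middle of the load plate's upper face: flat steel, 120 mm (scale x) by 140 mm (scale y), 97 mm above the counter, at x = 0, y = 110 mm in the scale's frame. Lips 8 mm high, 2 mm thick, on both long sides (116 mm between them) and on the inner end by the column; the outer end, 70 mm from here along the scale's +y, is open. No chip lies within 40 mm of the inner lip
- poise (a joint): the poise, a sliding steel weight on the long end of the beam: distance from zero in m, 0 = home against its zero stop near the column, at most 0.11, towards the beam's end. It slides along the scale's y axis (home lies towards +y) with about 1 N of friction and stays where it is left
- poise_knob (a point): top centre of the poise's round knob (15 mm across, 11 mm high), 109.5 mm above the counter. The poise's square body below the knob is 28 mm wide, 24 mm long (12 mm either side of this point along the scale's y) and reaches from 64 to 98.5 mm height; the beam's top is at 83 mm. At home this point is at x = 0, y = -20 mm in the scale's frame
- arrest (a joint): the arrest lever, rad: 0 = beam arrested, lever leaning 0.5 rad from upright towards the load plate (scale +y); 1.0 = beam free, leaning as far the other way (-y). Its cross shaft lies along the scale's x axis at y = -90, z = 25 mm and lifts or lowers the rests under the beam. Friction 0.2 N m: 3 to 5 N on the handle. It has end stops and stays where it is left
- lever_knob (a point): centre of the lever's black ball (22 mm across) at the end of a round steel rod 8 mm thick, 80 mm from the shaft. It swings in an upright plane along the scale's y axis, at scale x = -78 mm, 18 mm in front of the base. Ball at 95 mm height at both ends of its swing (y = -52 and -128 mm in the scale's frame), 105 mm when upright
- scraper: scraper block standing on the counter: beech grip 22 mm thick (its x), 88 mm long (its y), from 16 to 62 mm height, on a white nylon foot 20 mm thick, 96 mm long, 16 mm high. About 0.12 kg. Origin at the centre of its underside, z up along the block
- board: round white plastic cutting board lying loose on the counter under and beyond the open end of the load plate, 260 mm across, 14 mm thick. Origin at the centre of its underside
- chip1: dark chunk of cooking chocolate, about 20 x 24 mm and 17 mm high, at least 10 g; one of five lying loose on the load plate at the start. Origin at the centre of its underside
- chip2: dark chunk of cooking chocolate, about 20 x 24 mm and 17 mm high, at least 10 g; one of five lying loose on the load plate at the start. Origin at the centre of its underside
- chip3: dark chunk of cooking chocolate, about 20 x 24 mm and 17 mm high, at least 10 g; one of five lying loose on the load plate at the start. Origin at the centre of its underside
- chip4: dark chunk of cooking chocolate, about 20 x 24 mm and 17 mm high, at least 10 g; one of five lying loose on the load plate at the start. Origin at the centre of its underside
- chip5: dark chunk of cooking chocolate, about 20 x 24 mm and 17 mm high, at least 10 g; one of five lying loose on the load plate at the start. Origin at the centre of its underside
- canister: bystander: small steel canister with a toggle latch, 61 mm across, 76 mm high. Origin under its centre
- owl: bystander: ceramic magnet owl, about 45 mm across, 60 mm high. Origin under its centre
- opener: bystander: red plastic bottle opener lying flat, 116 mm long (its x), 37 mm wide, 8 mm thick. Origin under its middle
- jar: bystander: amber spice jar, 48 mm across, 95 mm high. Origin under its centre
- mug: bystander: blue mug, 80 mm across and a handle on its +y side, 90 mm high. Origin under its centre
- timer: bystander: white kitchen timer, 64 mm across, 41 mm high. Origin under its centre

How it is judged:
By the outcome, as a careful person would: the job done as asked, in the order asked, and still so for the second after the job is handed in, with the robot touching nothing.
It also fails if it takes over 72 s, if anything falls off the work surface, if the arm or the gripper's body presses on something with over 40 N, if the wrist force passes 120 N, or if a joint passes its speed limit or range.

## Working session

There is one attempt and no reset: what is moved stays moved. The work goes in short steps, Python scripts to look and compute and a tool call to move; the robot and the scene stay as the last step left them, time stands still between calls to the robot, and variables do not carry over. Pictures are saved under pics/ and viewed, at most 10 in all, crops included, and the job is handed in when it is done.

Besides the shell and the picture viewer there is one more tool, called by a JSON object that holds its "fn" and its "kwargs". carry_out: Moves the arm, as the interface text tells. Its arguments: {"type":"object","properties":{"deltas":{"type":"array","items":{"type":"object","properties":{"hand":{"type":"number"},"dp":{"type":"array","items":{"type":"number","minimum":-1,"maximum":1}},"spin":{"type":"number","minimum":-1,"maximum":1}}}},"force":{"type":"number"}},"required":["deltas"]}

```bash
mkdir -p pics; python3 - <<'E'
from bench import *
import cv2,json
for n in ("top","side"):
    cv2.imwrite(f"pics/{n}0.png",camera(n)[:,:,::-1])
    c=get_calibration(n);print(n,c)
s=read_state();print({k:s[k] for k in("time","ee_pos","eef_rot","width","ft_force")})
E
```

```text
top {'fx': 481.21645972153317, 'fy': 481.21645972153317, 'cx': 316.08887370257867, 'cy': 231.4680618354831, 'R': array([[-0.01173429, -0.99980049, -0.0161643 ],
       [-0.99498178,  0.01328109, -0.09917092],
       [ 0.09936581,  0.01491948, -0.99493912]]), 't': array([-0.0262524 ,  0.59951981,  0.93931841])}
side {'fx': 507.9404830445065, 'fy': 507.9404830445065, 'cx': 331.7296401803483, 'cy': 244.21695860995533, 'R': array([[-0.77514228, -0.63161791,  0.01460393],
       [-0.48469193,  0.57968509, -0.65501064],
       [ 0.40525077, -0.51480484, -0.75547852]]), 't': array([0.42117582, 0.33608797, 0.84511022])}
{'time': 0.1, 'ee_pos': array([ 0.27549041, -0.56060323,  0.22181099]), 'eef_rot': array([ 9.74027185e-01,  2.26430115e-01, -2.00522456e-04, -6.36951984e-04]), 'width': 0.08686156905201456, 'ft_force': array([ 0.16382784, -0.01616776, -0.12886922])}
```

View pics/top0.png

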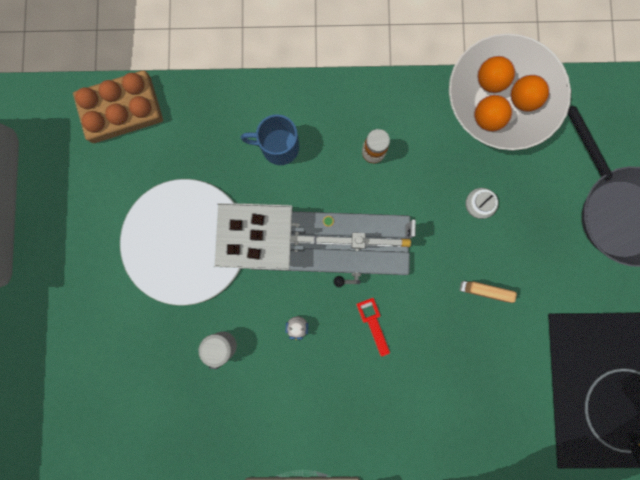

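View pics/side0.png

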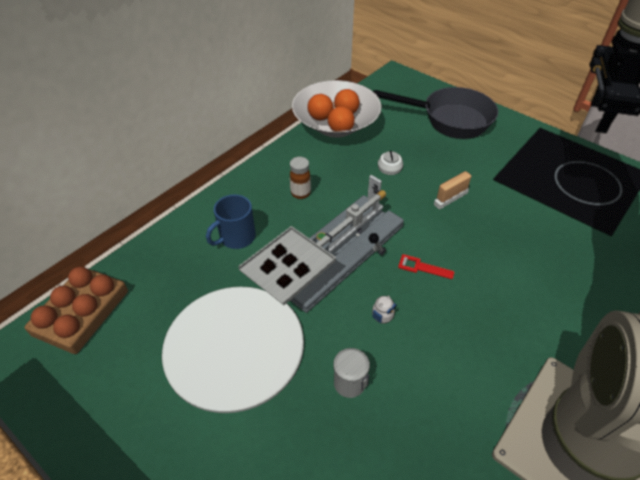

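```bash
python3 - <<'E'
import cv2,numpy as np
a=cv2.imread("pics/top0.png");b=cv2.imread("pics/side0.png")
A=cv2.resize(a[195:295,205:425],None,fx=3.6,fy=3.6,interpolation=cv2.INTER_CUBIC)
B=cv2.resize(a[270:310,450:530],None,fx=5,fy=5,interpolation=cv2.INTER_CUBIC)
C=cv2.resize(b[165:215,425:480],None,fx=4,fy=4,interpolation=cv2.INTER_CUBIC)
im=np.zeros((600,800,3),np.uint8)
im[:360,:792]=A;im[370:570,:400]=B;im[370:570,410:630]=C
cv2.imwrite("pics/crop1.png",im)
D=cv2.resize(b[165:315,230:420],None,fx=4,fy=4,interpolation=cv2.INTER_CUBIC)
cv2.imwrite("pics/crop2.png",D)
E
```

```text
(no output)
```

View pics/crop1.png

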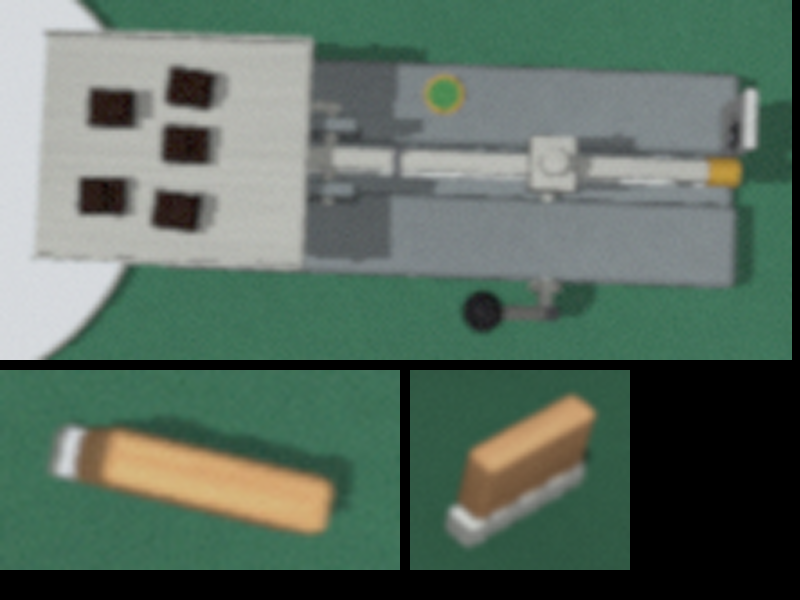

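View pics/crop2.png

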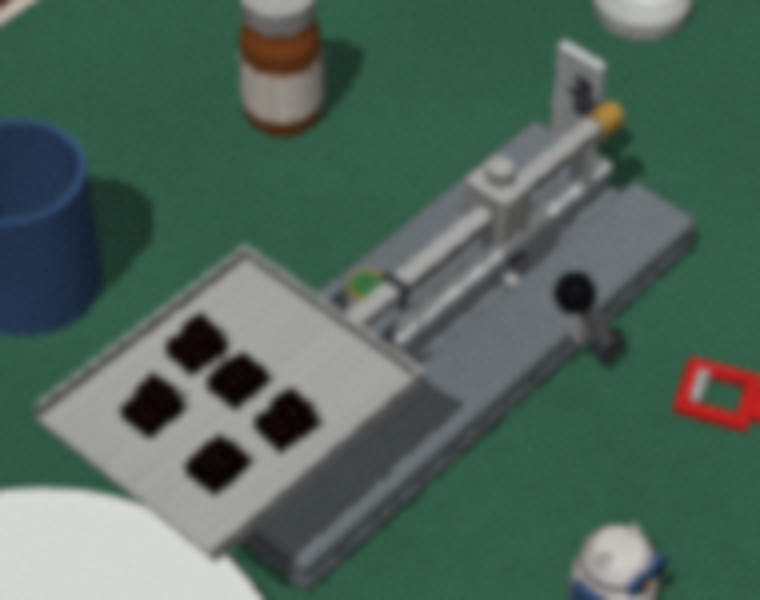

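```bash
cat > h.py <<'E'
from bench import *
import numpy as np
from scipy.optimize import least_squares
from scipy.spatial.transform import Rotation as Ro
CAL={n:get_calibration(n) for n in("top","side")}
def proj(n,P):
    c=CAL[n];q=np.atleast_2d(P)@np.array(c["R"]).T+c["t"]
    return np.c_[c["fx"]*q[:,0]/q[:,2]+c["cx"],c["fy"]*q[:,1]/q[:,2]+c["cy"]]
def ray(n,u,v,z):
    c=CAL[n];R=np.array(c["R"]);o=-R.T@c["t"]
    d=R.T@[(u-c["cx"])/c["fx"],(v-c["cy"])/c["fy"],1];return o+d*(z-o[2])/d[2]
def T(p,P):
    P=np.atleast_2d(P).astype(float);c,s=np.cos(p[2]),np.sin(p[2])
    return np.c_[p[0]+c*P[:,0]-s*P[:,1],p[1]+s*P[:,0]+c*P[:,1],P[:,2]]
def fit(obs,p0):
    f=lambda p:np.concatenate([(proj(n,T(p,np.array(P)/1000))-[u])[0] for n,P,u in obs])
    r=least_squares(f,p0,loss="soft_l1");print(r.x.round(4),np.round(f(r.x).reshape(-1,2),1).tolist());return r.x
E
python3 - <<'E'
from h import *
c1=lambda u,v:(205+u/3.6,195+v/3.6)
cB=lambda u,v:(450+u/5,270+(v-370)/5)
cC=lambda u,v:(425+(u-410)/4,165+(v-370)/4)
c2=lambda u,v:(230+u/4,165+v/4)
t=[("top",P,c1(*u)) for P,u in [((60,180,105),(47,32)),((-60,180,105),(36,257)),((60,40,105),(313,37)),((-60,40,105),(303,270)),((60,-195,30),(738,75)),((-60,-195,30),(735,286)),((-78,-52,95),(483,312))]]
t+=[("side",P,c2(*u)) for P,u in [((60,180,105),(38,408)),((-60,180,105),(217,557)),((60,40,105),(247,247)),((-60,40,105),(422,375)),((-60,-195,30),(693,225)),((-60,125,30),(303,575)),((-78,-52,95),(575,293))]]
s=fit(t,[.6,0,0])
t2=[(n,P,u) for n,P,u in t if n=="top"];fit(t2,s);fit([x for x in t if x[0]=="side"],s)
print("knob",[((ray(n,*u,.1095)[:2]-s[:2])@np.array([[np.cos(s[2]),-np.sin(s[2])],[np.sin(s[2]),np.cos(s[2])]])) for n,u in(("top",c1(555,160)),("side",c2(502,168)))])
g=[("top",P,cB(*u)) for P,u in [((11,44,62),(118,430)),((-11,44,62),(105,482)),((11,-44,62),(332,480)),((-11,-44,62),(322,533)),((10,48,16),(62,428)),((-10,48,16),(52,475))]]
g+=[("side",P,cC(*u)) for P,u in [((11,44,62),(470,450)),((-11,44,62),(490,472)),((11,-44,62),(575,396)),((-11,-44,62),(596,412)),((-10,48,0),(468,546))]]
p=fit(g,[.45,-.3,-.2])
for c in [(112,106),(190,88),(187,145),(103,195),(177,211)]:
    w=ray("top",*c1(*c),.114)[:2]-s[:2];print((np.array([[np.cos(s[2]),np.sin(s[2])],[-np.sin(s[2]),np.cos(s[2])]])@w).round(3))
for n,u,z in [("owl",(297,327),.05),("opener1",(368,302),.0),("opener2",(386,353),0),("can",(215,350),.076),("board",(186,242),.014),("jar",(378,138),.095),("timer",(482,203),.041),("mug",(278,135),.09)]:print(n,ray("top",*u,z).round(3))
print(proj("top",[.4,-.5,0]))
E
```

```text
[ 0.5785 -0.0262 -0.0449] [[-1.5, -0.3], [-1.9, 1.4], [-0.8, 0.6], [-0.5, 0.3], [0.3, -0.8], [0.3, 0.5], [-1.0, 0.1], [-0.7, -0.6], [-0.1, -2.0], [-0.2, -0.8], [0.9, -1.6], [1.6, -2.5], [0.8, -1.9], [-0.2, 0.5]]
[ 0.579  -0.0277 -0.0483] [[-0.6, -0.9], [-1.2, 0.8], [0.1, 0.2], [0.2, -0.1], [1.1, -0.7], [0.9, 0.5], [-0.4, -0.1]]
[ 0.5769 -0.0235 -0.0437] [[-1.1, 0.8], [-0.4, -0.5], [-0.5, 0.4], [0.8, -0.3], [1.5, -1.5], [0.6, -0.5], [-0.3, 1.6]]
knob [array([ 0.00075408, -0.08791804]), array([-0.00268262, -0.08456099])]
[ 0.4744 -0.3712 -0.246 ] [[-1.9, -0.6], [-1.7, 0.3], [0.7, 0.2], [0.4, 0.9], [0.2, -0.3], [0.2, 0.1], [-1.0, -0.2], [0.8, -0.4], [-0.7, -1.4], [0.9, -0.4], [-0.0, 0.8]]
[0.021 0.14 ]
[0.031 0.1  ]
[0.002 0.1  ]
[-0.025  0.142]
[-0.032  0.104]
owl [0.412 0.005 0.05 ]
opener1 [ 0.456 -0.138 -0.   ]
opener2 [ 0.354 -0.172  0.   ]
can [0.373 0.158 0.076]
board [0.583 0.233 0.014]
jar [ 0.77  -0.155  0.095]
timer [ 0.651 -0.365  0.041]
mug [0.781 0.037 0.09 ]
[[548.35244444 327.99146249]]
```

```bash
cat >> h.py <<'E'
S=np.array([.5785,-.0265,-.046])
def sc(x,y): # scale frame mm -> world xy
    return T(S,[[x/1000,y/1000,0]])[0,:2]
def st():
    s=read_state();R=Ro.from_quat(s["eef_rot"]).as_matrix()
    a=np.degrees(np.arctan2(R[1,1],R[0,1]))
    d=np.array(s["ee_pos"][:2])-S[:2];c,n=np.cos(S[2]),np.sin(S[2])
    print("t",s["time"],"pos",np.round(s["ee_pos"],4),"scale xy mm",np.round(1000*np.array([c*d[0]+n*d[1],-n*d[0]+c*d[1]]),1),"toolY",a.round(2),"F",np.round(s["ft_force"],1),"w",round(s["width"],4),"g",s["grip_force"],"j",np.round(s["joint_positions"],2));return s,R,a
def go(*targets): # (x,y,z,toolY deg) each relative to now
    s,R,a=st()
    for x,y,z,b in targets:
        print((x,y,z,b),"dp",(R.T@(np.array([x,y,z])-s["ee_pos"])/.25).round(4),"spin",round(-(((b-a+180)%360)-180)/180,4))
E
python3 - <<'E'
from h import *
go((.4744,-.3712,.13,-14.1),(.4744,-.3712,.033,-14.1))
E
```

```text
t 0.1 pos [ 0.2755 -0.5606  0.2218] scale xy mm [-278.1 -547.5] toolY -63.83 F [ 0.2 -0.  -0.1] w 0.0869 g 0.0 j [ 1.09  0.33 -0.06  1.46  0.02  1.35 -0.09]
(0.4744, -0.3712, 0.13, -14.1) dp [ 1.0483 -0.3285  0.3676] spin -0.2763
(0.4744, -0.3712, 0.033, -14.1) dp [ 1.0483 -0.328   0.7556] spin -0.2763
```

{"fn": "carry_out", "kwargs": {"deltas": [{"hand": 70, "dp": [1.0, -0.328, 0.2], "spin": -0.276}, {"hand": 70, "dp": [1.0, -0.328, 0.36], "spin": -0.276}, {"hand": 70, "dp": [1.0, -0.328, 0.36], "spin": -0.276}, {"hand": 70, "dp": [1.0, -0.328, 0.36], "spin": -0.276}, {"hand": 70, "dp": [1.0, -0.328, 0.36], "spin": -0.276}, {"hand": 70, "dp": [1.0, -0.328, 0.36], "spin": -0.276}, {"hand": 70, "dp": [1.0, -0.328, 0.36], "spin": -0.276}, {"hand": 70, "dp": [1.0, -0.328, 0.36], "spin": -0.276}]}}

```text
time: 0.9
ee_pos: [0.4638, -0.3768, 0.1321]
eef_rot: [0.789, 0.615, -0.0, -0.0]
ft_force: [-0.3, -0.8, -0.7]
width: 0.0701
grip_force: 0.0
```

```bash
python3 - <<'E'
from h import *
go((.4744,-.3712,.033,-14.1))
E
```

```text
t 0.9 pos [ 0.4638 -0.3768  0.1321] scale xy mm [ -98.5 -355.2] toolY -14.15 F [-0.3 -0.8 -0.7] w 0.0701 g 0.0 j [ 0.86  0.36 -0.32  1.64  0.12  1.17  0.27]
(0.4744, -0.3712, 0.033, -14.1) dp [0.0319 0.0362 0.3962] spin -0.0003
```

{"fn": "carry_out", "kwargs": {"deltas": [{"hand": 70, "dp": [0.032, 0.036, 0.1], "spin": 0}, {"hand": 70, "dp": [0.032, 0.036, 0.25], "spin": 0}, {"hand": 70, "dp": [0.032, 0.036, 0.36], "spin": 0}, {"hand": 70, "dp": [0.032, 0.036, 0.396], "spin": 0}, {"hand": 50, "dp": [0.032, 0.036, 0.396], "spin": 0}, {"hand": 35, "dp": [0.032, 0.036, 0.396], "spin": 0}, {"hand": 28, "dp": [0.032, 0.036, 0.396], "spin": 0}, {"hand": 24, "dp": [0.032, 0.036, 0.396], "spin": 0}, {"hand": 10, "dp": [0.032, 0.036, 0.396], "spin": 0}, {"hand": 10, "dp": [0.032, 0.036, 0.396], "spin": 0}, {"hand": 10, "dp": [0.032, 0.036, 0.396], "spin": 0}, {"hand": 10, "dp": [0.032, 0.036, 0.396], "spin": 0}], "force": 30}}

```text
time: 2.1
ee_pos: [0.4746, -0.3716, 0.0337]
eef_rot: [0.789, 0.615, 0.0, 0.0]
ft_force: [-0.1, 0.1, 1.3]
width: 0.0216
grip_force: 29.9
```

```bash
python3 - <<'E'
from h import *
import cv2
cv2.imwrite("pics/g1.png",cv2.resize(np.vstack([camera("top")[240:340,400:560],camera("side")[130:230,390:550]])[:,:,::-1],None,fx=3,fy=3))
p=sc(0,58)
go((.4744,-.3712,.2,-14.1),(*p,.2,-92.6),(*p,.132,-92.6))
E
```

```text
t 2.2 pos [ 0.4747 -0.3715  0.0337] scale xy mm [ -87.8 -349.4] toolY -14.14 F [ 0.1 -0.2  2. ] w 0.0218 g 29.85899968072772 j [ 0.83  0.47 -0.3   1.7   0.16  0.99  0.22]
(0.4744, -0.3712, 0.2, -14.1) dp [ 0.0009 -0.0014 -0.6651] spin -0.0002
(np.float64(0.5811670591848771), np.float64(0.031438646819755486), 0.2, -92.6) dp [ 1.667   0.0193 -0.6653] spin 0.4359
(np.float64(0.5811670591848771), np.float64(0.031438646819755486), 0.132, -92.6) dp [ 1.667   0.0192 -0.3933] spin 0.4359
```

View pics/g1.png

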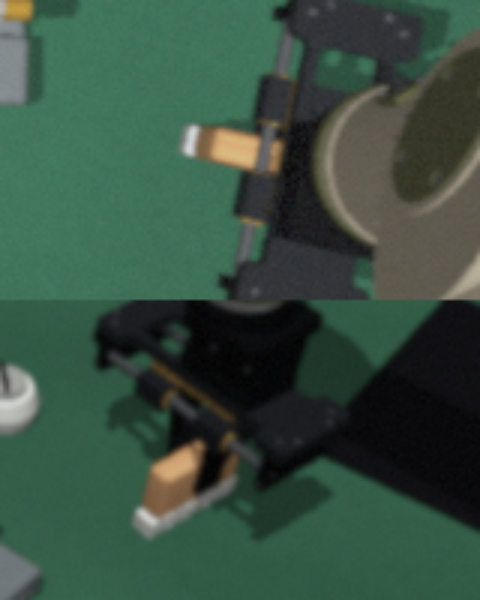

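{"fn": "carry_out", "kwargs": {"deltas": [{"hand": 10, "dp": [0, 0, -0.15], "spin": 0}, {"hand": 10, "dp": [0, 0, -0.35], "spin": 0}, {"hand": 10, "dp": [0, 0, -0.55], "spin": 0.04}, {"hand": 10, "dp": [0.15, 0, -0.7], "spin": 0.08}, {"hand": 10, "dp": [0.3, 0, -0.75], "spin": 0.12}, {"hand": 10, "dp": [0.45, 0, -0.75], "spin": 0.16}, {"hand": 10, "dp": [0.6, 0, -0.75], "spin": 0.2}, {"hand": 10, "dp": [0.75, 0, -0.75], "spin": 0.24}, {"hand": 10, "dp": [0.9, 0.01, -0.75], "spin": 0.28}, {"hand": 10, "dp": [0.97, 0.01, -0.75], "spin": 0.32}, {"hand": 10, "dp": [1, 0.01, -0.75], "spin": 0.36}, {"hand": 10, "dp": [1, 0.01, -0.75], "spin": 0.4}, {"hand": 10, "dp": [1, 0.01, -0.75], "spin": 0.436}, {"hand": 10, "dp": [1, 0.01, -0.75], "spin": 0.436}]}}

```text
time: 3.6
ee_pos: [0.538, -0.1296, 0.2208]
eef_rot: [1.0, -0.024, -0.0, 0.0]
ft_force: [-0.3, 0.2, -1.0]
width: 0.0217
grip_force: 29.9
```

```bash
python3 - <<'E'
from h import *
p=sc(0,58)
go((*p,.2,-92.6),(*p,.16,-92.6))
E
```

```text
t 3.6 pos [ 0.538  -0.1296  0.2208] scale xy mm [ -35.8 -104.8] toolY -92.71 F [-0.3  0.2 -1. ] w 0.0217 g 29.8659335821867 j [ 0.45  0.2  -0.34  1.64  0.07  1.32 -1.52]
(np.float64(0.5811670591848771), np.float64(0.031438646819755486), 0.2, -92.6) dp [ 0.1422 -0.6515  0.0832] spin -0.0006
(np.float64(0.5811670591848771), np.float64(0.031438646819755486), 0.16, -92.6) dp [ 0.1422 -0.6515  0.2432] spin -0.0006
```

{"fn": "carry_out", "kwargs": {"deltas": [{"hand": 10, "dp": [0.04, -0.15, 0.05], "spin": 0}, {"hand": 10, "dp": [0.08, -0.3, 0.08], "spin": 0}, {"hand": 10, "dp": [0.12, -0.45, 0.08], "spin": 0}, {"hand": 10, "dp": [0.142, -0.58, 0.12], "spin": 0}, {"hand": 10, "dp": [0.142, -0.652, 0.2], "spin": 0}, {"hand": 10, "dp": [0.142, -0.652, 0.244], "spin": 0}, {"hand": 10, "dp": [0.142, -0.652, 0.244], "spin": 0}]}}

```text
time: 4.3
ee_pos: [0.5799, 0.0309, 0.1582]
eef_rot: [1.0, -0.022, -0.002, 0.0]
ft_force: [0.3, -1.5, -0.9]
width: 0.0216
grip_force: 29.9
```

```bash
python3 - <<'E'
from h import *
import cv2
a=cv2.resize(camera("top")[185:285,200:330],None,fx=4,fy=4,interpolation=2)
b=cv2.resize(camera("side")[165:315,230:360],None,fx=4,fy=4,interpolation=2)[:,:280*2-40]
im=np.zeros((600,800,3),np.uint8);im[:300,:390]=cv2.resize(a,(390,300));im[:,400:]=cv2.resize(b,None,fx=1,fy=1)[:600,:400]
cv2.imwrite("pics/p1.png",im[:,:,::-1])
p=sc(0,58)
go((*p,.1327,-92.6))
E
```

```text
t 4.4 pos [0.5812 0.0299 0.1603] scale xy mm [ 0.1 56.5] toolY -92.66 F [ 1.3 -0.9 -0.5] w 0.0218 g 29.864422772079706 j [ 0.23  0.31 -0.43  1.64  0.14  1.22 -1.85]
(np.float64(0.5811670591848771), np.float64(0.031438646819755486), 0.1327, -92.6) dp [-0.0003 -0.0062  0.1106] spin -0.0003
```

View pics/p1.png

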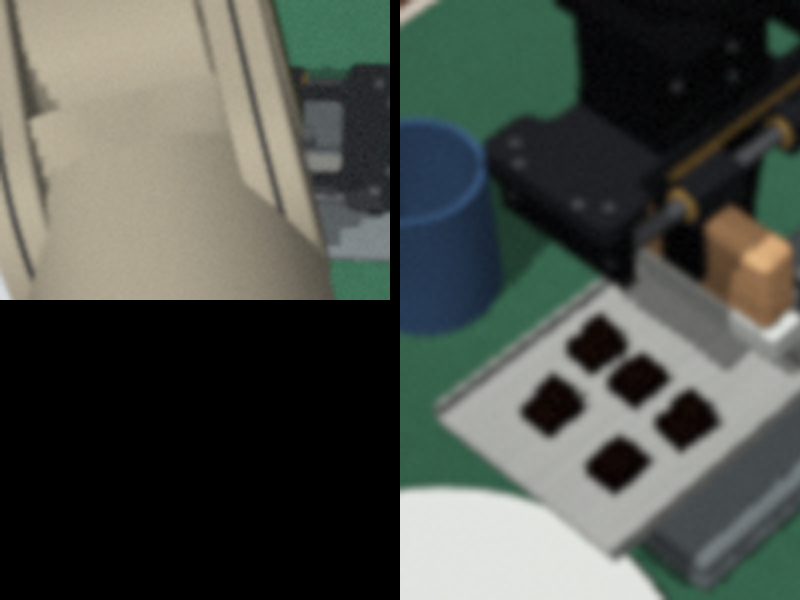

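```bash
python3 - <<'E'
from h import *
import cv2
P=[(-48,66.5,.1265),(-48,46.5,.1265),(48,66.5,.1265),(-48,66.5,.1425),(48,66.5,.1425)]
for x,y,z in P:
    u=proj("side",[*sc(x,y),z])[0];print((x,y,z),(u-[230,165])*4+[400,0])
cv2.imwrite("pics/p2.png",cv2.resize(camera("side")[205:275,280:370],None,fx=8,fy=8,interpolation=2)[:,:,::-1])
E
```

```text
(-48, 66.5, 0.1265) [769.87309707 357.79901124]
(-48, 46.5, 0.1265) [798.65106964 333.65793092]
(48, 66.5, 0.1265) [623.87483154 254.95841417]
(-48, 66.5, 0.1425) [769.9020179  335.48326101]
(48, 66.5, 0.1425) [622.08904851 232.30855859]
```

View pics/p2.png

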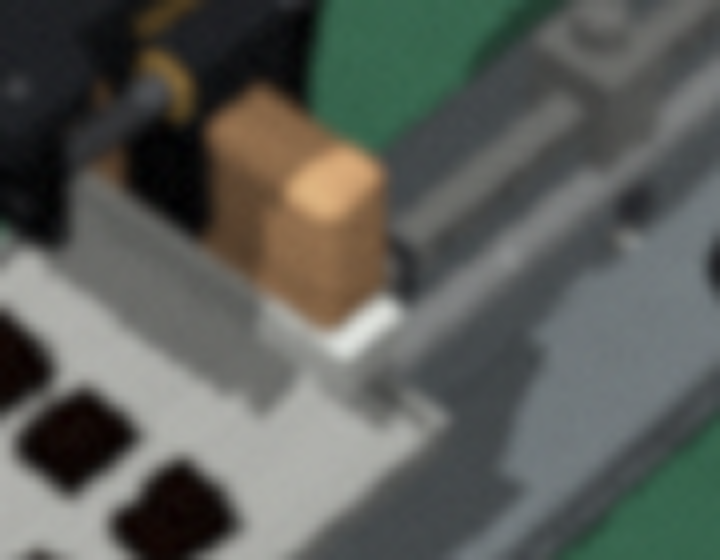

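{"fn": "carry_out", "kwargs": {"deltas": [{"hand": 10, "dp": [0, -0.006, 0.05], "spin": 0}, {"hand": 10, "dp": [0, -0.006, 0.09], "spin": 0}, {"hand": 10, "dp": [0, -0.006, 0.11], "spin": 0}, {"hand": 10, "dp": [0, -0.006, 0.11], "spin": 0}, {"hand": 10, "dp": [0, -0.006, 0.11], "spin": 0}]}}

```text
time: 4.95
ee_pos: [0.5811, 0.033, 0.1325]
eef_rot: [1.0, -0.023, -0.0, -0.0]
ft_force: [0.5, -0.4, -0.9]
width: 0.022
grip_force: 29.9
```

```bash
python3 - <<'E'
from h import *
go((*sc(0,188),.1327,-92.6))
E
```

```text
t 4.95 pos [0.5811 0.033  0.1325] scale xy mm [-0.1 59.6] toolY -92.62 F [ 0.5 -0.4 -0.9] w 0.022 g 29.86460817977786 j [ 0.22  0.34 -0.43  1.67  0.15  1.16 -1.86]
(np.float64(0.5871449504613258), np.float64(0.16130113107093158), 0.1327, -92.6) dp [ 0.0006 -0.5138 -0.0006] spin -0.0001
```

{"fn": "carry_out", "kwargs": {"deltas": [{"hand": 10, "dp": [0, -0.03, 0], "spin": 0}, {"hand": 10, "dp": [0, -0.06, 0], "spin": 0}, {"hand": 10, "dp": [0, -0.09, 0], "spin": 0}, {"hand": 10, "dp": [0, -0.12, 0], "spin": 0}, {"hand": 10, "dp": [0, -0.15, 0], "spin": 0}, {"hand": 10, "dp": [0, -0.18, 0], "spin": 0}, {"hand": 10, "dp": [0, -0.21, 0], "spin": 0}, {"hand": 10, "dp": [0, -0.24, 0], "spin": 0}, {"hand": 10, "dp": [0, -0.27, 0], "spin": 0}, {"hand": 10, "dp": [0, -0.3, 0], "spin": 0}, {"hand": 10, "dp": [0, -0.33, 0], "spin": 0}, {"hand": 10, "dp": [0, -0.36, 0], "spin": 0}, {"hand": 10, "dp": [0, -0.39, 0], "spin": 0}, {"hand": 10, "dp": [0, -0.42, 0], "spin": 0}, {"hand": 10, "dp": [0, -0.45, 0], "spin": 0}, {"hand": 10, "dp": [0, -0.48, 0], "spin": 0}, {"hand": 10, "dp": [0, -0.51, 0], "spin": 0}, {"hand": 10, "dp": [0, -0.53, 0], "spin": 0}, {"hand": 10, "dp": [0, -0.53, 0], "spin": 0}]}}

```text
time: 6.85
ee_pos: [0.587, 0.1665, 0.1325]
eef_rot: [1.0, -0.022, -0.0, -0.0]
ft_force: [-0.1, 0.4, -0.8]
width: 0.022
grip_force: 29.9
```

```bash
python3 - <<'E'
from h import *
import cv2
cv2.imwrite("pics/p3.png",cv2.resize(camera("side")[165:415,150:420],None,fx=2.4,fy=2.4,interpolation=2)[:,:,::-1])
go((.59,.12,.2,-92.6),(.4747,-.3715,.2,-14.1))
E
```

```text
t 6.9 pos [0.5871 0.1657 0.1325] scale xy mm [ -0.2 192.4] toolY -92.59 F [ 0.4 -0.  -0.7] w 0.0219 g 29.864577557891607 j [ 0.03  0.41 -0.48  1.59  0.2   1.19 -2.11]
(0.59, 0.12, 0.2, -92.6) dp [ 0.0197  0.182  -0.27  ] spin 0.0
(0.4747, -0.3715, 0.2, -14.1) dp [-0.352   2.1669 -0.2699] spin -0.4361
```

View pics/p3.png

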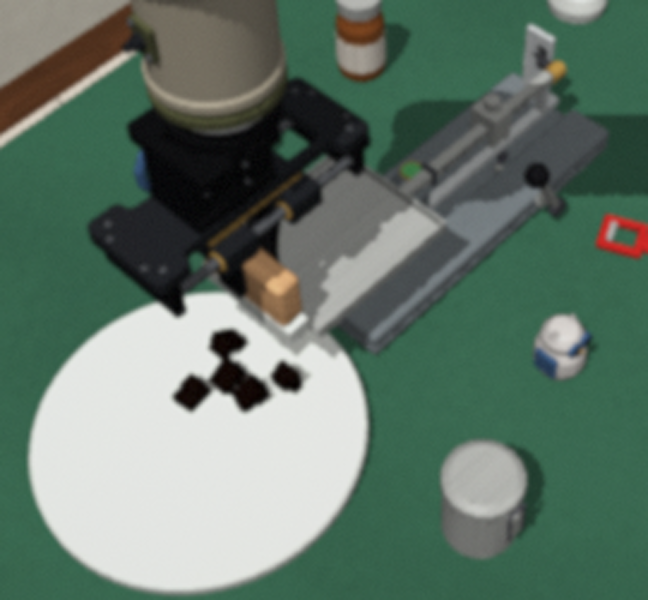

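{"fn": "carry_out", "kwargs": {"deltas": [{"hand": 10, "dp": [0, 0, -0.12], "spin": 0}, {"hand": 10, "dp": [0, 0, -0.28], "spin": 0}, {"hand": 10, "dp": [0, 0.08, -0.36], "spin": 0}, {"hand": 10, "dp": [-0.03, 0.24, -0.36], "spin": 0}, {"hand": 10, "dp": [-0.06, 0.4, -0.36], "spin": 0}, {"hand": 10, "dp": [-0.09, 0.56, -0.36], "spin": 0}, {"hand": 10, "dp": [-0.12, 0.72, -0.36], "spin": 0}, {"hand": 10, "dp": [-0.15, 0.88, -0.36], "spin": -0.04}, {"hand": 10, "dp": [-0.17, 1, -0.36], "spin": -0.08}, {"hand": 10, "dp": [-0.17, 1, -0.36], "spin": -0.12}, {"hand": 10, "dp": [-0.17, 1, -0.36], "spin": -0.16}]}}

```text
time: 8.0
ee_pos: [0.5328, -0.0843, 0.2227]
eef_rot: [0.974, 0.227, 0.0, 0.0]
ft_force: [0.8, 0.7, -1.3]
width: 0.0215
grip_force: 29.9
```

```bash
python3 - <<'E'
from h import *
go((.4747,-.3715,.2,-14.1),(.4747,-.3715,.034,-14.1))
E
```

```text
t 8.0 pos [ 0.5328 -0.0843  0.2227] scale xy mm [-43.  -59.9] toolY -63.71 F [ 0.8  0.7 -1.3] w 0.0215 g 29.86354686319828 j [ 0.43  0.17 -0.4   1.67  0.07  1.31 -1.09]
(0.4747, -0.3715, 0.2, -14.1) dp [-0.7172  0.9269  0.0913] spin -0.2756
(0.4747, -0.3715, 0.034, -14.1) dp [-0.7171  0.9265  0.7553] spin -0.2756
```

{"fn": "carry_out", "kwargs": {"deltas": [{"hand": 10, "dp": [-0.1, 0.13, 0], "spin": -0.04}, {"hand": 10, "dp": [-0.2, 0.26, 0], "spin": -0.08}, {"hand": 10, "dp": [-0.3, 0.39, 0], "spin": -0.12}, {"hand": 10, "dp": [-0.4, 0.52, 0], "spin": -0.16}, {"hand": 10, "dp": [-0.5, 0.65, 0], "spin": -0.2}, {"hand": 10, "dp": [-0.6, 0.78, 0.1], "spin": -0.24}, {"hand": 10, "dp": [-0.68, 0.88, 0.2], "spin": -0.275}, {"hand": 10, "dp": [-0.717, 0.927, 0.33], "spin": -0.275}, {"hand": 10, "dp": [-0.717, 0.927, 0.46], "spin": -0.275}, {"hand": 10, "dp": [-0.717, 0.927, 0.58], "spin": -0.275}, {"hand": 10, "dp": [-0.717, 0.927, 0.66], "spin": -0.275}, {"hand": 10, "dp": [-0.717, 0.927, 0.7], "spin": -0.275}, {"hand": 10, "dp": [-0.717, 0.927, 0.73], "spin": -0.275}, {"hand": 10, "dp": [-0.717, 0.927, 0.745], "spin": -0.275}, {"hand": 10, "dp": [-0.717, 0.927, 0.752], "spin": -0.275}, {"hand": 10, "dp": [-0.717, 0.927, 0.752], "spin": -0.275}]}}

```text
time: 9.6
ee_pos: [0.4749, -0.3698, 0.0352]
eef_rot: [0.79, 0.613, 0.0, 0.001]
ft_force: [-0.2, -1.2, -0.3]
width: 0.0219
grip_force: 29.9
```

```bash
python3 - <<'E'
from h import *
go((.4747,-.3715,.0337,-14.1))
E
```

```text
t 9.6 pos [ 0.4749 -0.3698  0.0352] scale xy mm [ -87.7 -347.7] toolY -14.33 F [-0.2 -1.2 -0.3] w 0.0219 g 29.864725023508072 j [ 0.8   0.46 -0.26  1.71  0.14  0.99  0.23]
(0.4747, -0.3715, 0.0337, -14.1) dp [-0.0069  0.0009  0.0059] spin -0.0013
```

{"fn": "carry_out", "kwargs": {"deltas": [{"hand": 10, "dp": [0, 0, 0.004], "spin": 0}, {"hand": 10, "dp": [0, 0, 0.006], "spin": 0}, {"hand": 10, "dp": [0, 0, 0.006], "spin": 0}, {"hand": 26, "dp": [0, 0, 0.006], "spin": 0}, {"hand": 34, "dp": [0, 0, 0.006], "spin": 0}, {"hand": 50, "dp": [0, 0, 0.006], "spin": 0}, {"hand": 60, "dp": [0, 0, 0.006], "spin": 0}, {"hand": 60, "dp": [0, 0, -0.1], "spin": 0}, {"hand": 60, "dp": [0, 0, -0.25], "spin": 0}, {"hand": 40, "dp": [0, 0, -0.45], "spin": 0}, {"hand": 20, "dp": [0, 0, -0.62], "spin": 0}, {"hand": 0, "dp": [0, 0, -0.7], "spin": 0}, {"hand": 0, "dp": [0, 0, -0.7], "spin": 0}]}}

```text
time: 10.9
ee_pos: [0.4761, -0.3704, 0.2135]
eef_rot: [0.79, 0.613, 0.001, 0.003]
ft_force: [0.4, -0.2, -0.1]
width: 0.0355
grip_force: 0.0
```

```bash
python3 - <<'E'
from h import *
import cv2
a=camera("side")[150:250,320:480];b=camera("top")[190:290,320:480]
cv2.imwrite("pics/p4.png",cv2.resize(np.vstack([a,b]),None,fx=3,fy=3,interpolation=2)[:,:,::-1])
go((*sc(0,-130),.2,-92.6),(*sc(0,-130),.088,-92.6))
E
```

```text
t 11.0 pos [ 0.4746 -0.3695  0.2093] scale xy mm [ -88.1 -347.4] toolY -14.33 F [ 0.4 -0.2 -0.4] w 0.0281 g 0.0 j [ 0.81  0.3  -0.28  1.53  0.08  1.32  0.27]
(np.float64(0.5725221087235514), np.float64(-0.1563624842511761), 0.2, -92.6) dp [0.9228 0.1688 0.0372] spin 0.4348
(np.float64(0.5725221087235514), np.float64(-0.1563624842511761), 0.088, -92.6) dp [0.9229 0.1687 0.4852] spin 0.4348
```

View pics/p4.png

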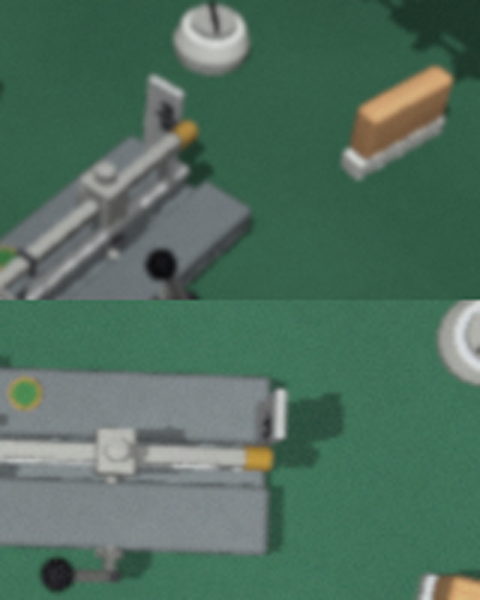

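{"fn": "carry_out", "kwargs": {"deltas": [{"hand": 0, "dp": [0.12, 0.02, 0.03], "spin": 0.04}, {"hand": 0, "dp": [0.27, 0.05, 0.03], "spin": 0.085}, {"hand": 0, "dp": [0.42, 0.08, 0.03], "spin": 0.13}, {"hand": 0, "dp": [0.57, 0.1, 0.03], "spin": 0.175}, {"hand": 0, "dp": [0.72, 0.13, 0.03], "spin": 0.22}, {"hand": 0, "dp": [0.85, 0.16, 0.03], "spin": 0.265}, {"hand": 0, "dp": [0.923, 0.169, 0.03], "spin": 0.31}, {"hand": 0, "dp": [0.923, 0.169, 0.03], "spin": 0.355}, {"hand": 0, "dp": [0.923, 0.169, 0.03], "spin": 0.4}, {"hand": 0, "dp": [0.923, 0.169, 0.08], "spin": 0.435}, {"hand": 0, "dp": [0.923, 0.169, 0.2], "spin": 0.435}, {"hand": 0, "dp": [0.923, 0.169, 0.3], "spin": 0.435}, {"hand": 0, "dp": [0.923, 0.169, 0.3], "spin": 0.435}]}}

```text
time: 12.3
ee_pos: [0.5695, -0.1557, 0.1294]
eef_rot: [1.0, -0.023, -0.004, -0.001]
ft_force: [-0.8, -0.4, -0.1]
width: 0.0003
grip_force: 0.0
```

```bash
python3 - <<'E'
from h import *
go((*sc(0,-130),.089,-92.6),(*sc(0,-50),.089,-92.6))
E
```

```text
t 12.3 pos [ 0.5695 -0.1557  0.1294] scale xy mm [  -3.  -129.5] toolY -92.61 F [-0.8 -0.4 -0.1] w 0.0003 g 0.0 j [ 0.39  0.34 -0.24  1.65  0.09  1.16 -1.49]
(np.float64(0.5725221087235514), np.float64(-0.1563624842511761), 0.089, -92.6) dp [0.0134 0.0023 0.1617] spin -0.0001
(np.float64(0.5762008110475197), np.float64(-0.07644710932737542), 0.089, -92.6) dp [ 0.0136 -0.3177  0.1622] spin -0.0001
```

{"fn": "carry_out", "kwargs": {"deltas": [{"hand": 0, "dp": [0.01, 0, 0.08], "spin": 0}, {"hand": 0, "dp": [0.01, 0, 0.14], "spin": 0}, {"hand": 0, "dp": [0.01, 0, 0.162], "spin": 0}, {"hand": 0, "dp": [0.01, 0, 0.162], "spin": 0}, {"hand": 0, "dp": [0.01, -0.03, 0.162], "spin": 0}, {"hand": 0, "dp": [0.01, -0.06, 0.162], "spin": 0}, {"hand": 0, "dp": [0.01, -0.09, 0.162], "spin": 0}, {"hand": 0, "dp": [0.01, -0.12, 0.162], "spin": 0}, {"hand": 0, "dp": [0.01, -0.15, 0.162], "spin": 0}, {"hand": 0, "dp": [0.01, -0.18, 0.162], "spin": 0}, {"hand": 0, "dp": [0.01, -0.21, 0.162], "spin": 0}, {"hand": 0, "dp": [0.01, -0.24, 0.162], "spin": 0}, {"hand": 0, "dp": [0.01, -0.27, 0.162], "spin": 0}, {"hand": 0, "dp": [0.01, -0.29, 0.162], "spin": 0}, {"hand": 0, "dp": [0.01, -0.3, 0.162], "spin": 0}, {"hand": 0, "dp": [0.01, -0.3, 0.162], "spin": 0}]}}

```text
time: 13.9
ee_pos: [0.5785, -0.081, 0.094]
eef_rot: [1.0, -0.023, -0.0, -0.0]
ft_force: [1.0, -0.3, -1.1]
width: 0.0002
grip_force: 0.0
```

```bash
python3 - <<'E'
from h import *
go((*sc(0,-47),.089,-92.6))
E
```

```text
t 13.9 pos [ 0.5785 -0.081   0.094 ] scale xy mm [  2.5 -54.5] toolY -92.59 F [ 1.  -0.3 -1.1] w 0.0002 g 0.0 j [ 0.29  0.36 -0.27  1.71  0.11  1.08 -1.64]
(np.float64(0.5763387623846685), np.float64(-0.0734502827677329), 0.089, -92.6) dp [-0.0101 -0.03    0.0199] spin 0.0
```

{"fn": "carry_out", "kwargs": {"deltas": [{"hand": 0, "dp": [-0.004, -0.005, 0.008], "spin": 0}, {"hand": 0, "dp": [-0.008, -0.01, 0.012], "spin": 0}, {"hand": 0, "dp": [-0.008, -0.015, 0.012], "spin": 0}, {"hand": 0, "dp": [-0.008, -0.02, 0.012], "spin": 0}, {"hand": 0, "dp": [-0.008, -0.025, 0.012], "spin": 0}, {"hand": 0, "dp": [-0.008, -0.025, 0.012], "spin": 0}]}}

```text
time: 14.5
ee_pos: [0.5769, -0.075, 0.0911]
eef_rot: [1.0, -0.023, -0.0, -0.0]
ft_force: [-0.3, -0.3, -0.8]
width: 0.0005
grip_force: 0.0
```

{"fn": "carry_out", "kwargs": {"deltas": [{"hand": 0, "dp": [0, -0.004, 0], "spin": 0}, {"hand": 0, "dp": [0, -0.006, 0], "spin": 0}, {"hand": 0, "dp": [0, -0.006, 0], "spin": 0}]}}

```text
time: 14.8
ee_pos: [0.577, -0.0736, 0.0911]
eef_rot: [1.0, -0.023, 0.0, -0.0]
ft_force: [-0.6, 0.1, -1.0]
width: 0.0004
grip_force: 0.1
```

```bash
python3 - <<'E'
from h import *
import cv2
im=camera("side")
cv2.imwrite("pics/p5.png",cv2.resize(im[190:270,300:400],None,fx=6,fy=6,interpolation=2)[:,:,::-1])
st()
E
```

```text
t 14.85 pos [ 0.577  -0.0736  0.0911] scale xy mm [  0.7 -47.1] toolY -92.62 F [0.1 0.4 0.2] w 0.0003 g 0.13658198247867404 j [ 0.28  0.36 -0.28  1.72  0.11  1.08 -1.65]
```

{"fn": "carry_out", "kwargs": {"deltas": [{"hand": 0, "dp": [0, -0.004, 0], "spin": 0}, {"hand": 0, "dp": [0, -0.008, 0], "spin": 0}, {"hand": 0, "dp": [0, -0.012, 0], "spin": 0}, {"hand": 0, "dp": [0, -0.012, 0], "spin": 0}]}}

```text
time: 15.25
ee_pos: [0.5772, -0.0704, 0.0911]
eef_rot: [1.0, -0.023, 0.0, -0.0]
ft_force: [-0.6, -0.2, -0.0]
width: 0.0007
grip_force: 0.0
```

View pics/p5.png

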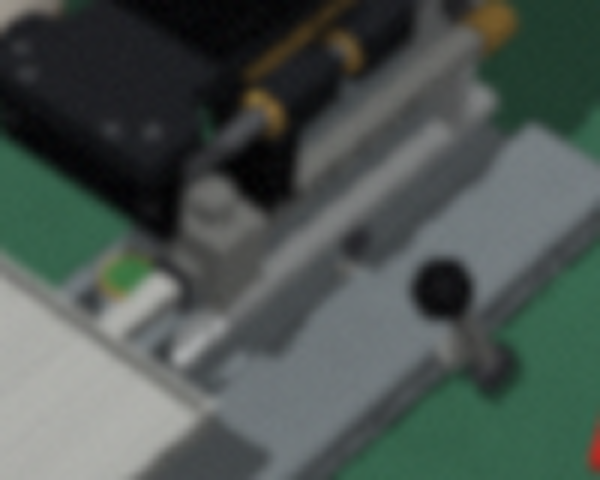

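{"fn": "carry_out", "kwargs": {"deltas": [{"hand": 0, "dp": [0, -0.004, 0], "spin": 0}, {"hand": 0, "dp": [0, -0.008, 0], "spin": 0}, {"hand": 0, "dp": [0, -0.012, 0], "spin": 0}, {"hand": 0, "dp": [0, -0.012, 0], "spin": 0}]}}

```text
time: 15.65
ee_pos: [0.5773, -0.0675, 0.0911]
eef_rot: [1.0, -0.023, 0.0, -0.0]
ft_force: [1.4, -0.6, 0.5]
width: 0.0005
grip_force: 0.0
```

{"fn": "carry_out", "kwargs": {"deltas": [{"hand": 0, "dp": [0, -0.004, 0], "spin": 0}, {"hand": 0, "dp": [0, -0.008, 0], "spin": 0}, {"hand": 0, "dp": [0, -0.008, 0], "spin": 0}]}}

```text
time: 15.95
ee_pos: [0.5773, -0.0672, 0.0912]
eef_rot: [1.0, -0.024, 0.0, 0.001]
ft_force: [-0.8, -5.3, 2.2]
width: 0.0004
grip_force: 2.6
```

{"fn": "carry_out", "kwargs": {"deltas": [{"hand": 0, "dp": [0, -0.004, 0], "spin": 0}, {"hand": 0, "dp": [0, -0.008, 0], "spin": 0}, {"hand": 0, "dp": [0, -0.008, 0], "spin": 0}]}}

```text
time: 16.25
ee_pos: [0.5773, -0.067, 0.0913]
eef_rot: [1.0, -0.024, 0.0, 0.002]
ft_force: [-1.7, -10.5, 3.1]
width: 0.0003
grip_force: 5.1
```

{"fn": "carry_out", "kwargs": {"deltas": [{"hand": 0, "dp": [0, 0.02, 0], "spin": 0}, {"hand": 0, "dp": [0, 0.06, 0], "spin": 0}, {"hand": 0, "dp": [0, 0.06, -0.1], "spin": 0}, {"hand": 20, "dp": [0, 0.06, -0.25], "spin": 0}, {"hand": 40, "dp": [0, 0.06, -0.3], "spin": 0}, {"hand": 46, "dp": [0, 0.06, -0.3], "spin": 0}]}}

```text
time: 16.85
ee_pos: [0.5779, -0.0788, 0.1682]
eef_rot: [1.0, -0.023, 0.002, 0.0]
ft_force: [1.0, -0.2, -0.2]
width: 0.0167
grip_force: 0.0
```

```bash
python3 - <<'E'
from h import *
import cv2
im=camera("side");t=camera("top")
I=np.hstack([cv2.resize(im[190:270,300:400],None,fx=5,fy=5,interpolation=2),cv2.resize(t[200:300,300:400],None,fx=4,fy=4,interpolation=2)])
cv2.imwrite("pics/p6.png",I[:,:,::-1])
go((*sc(-78,-52),.165,-92.6),(*sc(-78,-52),.082,-92.6))
E
```

```text
t 16.95 pos [ 0.5763 -0.0788  0.1651] scale xy mm [  0.2 -52.3] toolY -92.63 F [-1.2  0.6 -0.1] w 0.0247 g 0.0 j [ 0.29  0.29 -0.28  1.64  0.08  1.22 -1.62]
(np.float64(0.4981913529387149), np.float64(-0.07485825893460124), 0.165, -92.6) dp [-0.3129 -0.0014  0.0008] spin -0.0002
(np.float64(0.4981913529387149), np.float64(-0.07485825893460124), 0.082, -92.6) dp [-0.3126 -0.0014  0.3328] spin -0.0002
```

View pics/p6.png

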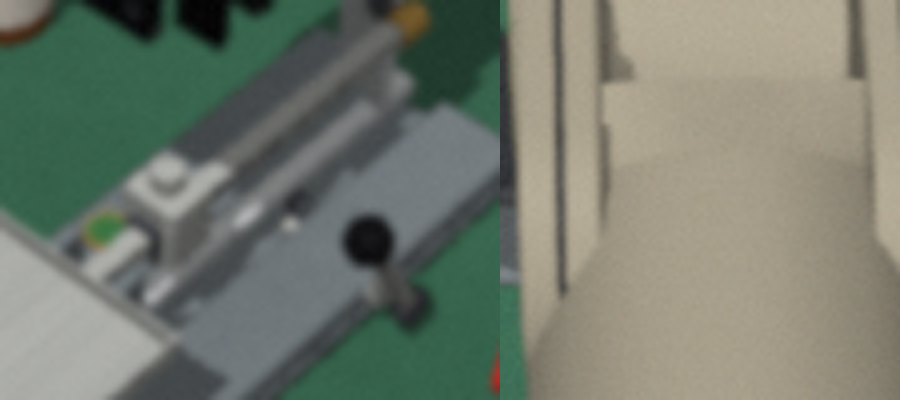

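{"fn": "carry_out", "kwargs": {"deltas": [{"hand": 50, "dp": [-0.15, 0, 0], "spin": 0}, {"hand": 50, "dp": [-0.3, 0, 0], "spin": 0}, {"hand": 50, "dp": [-0.312, 0, 0], "spin": 0}, {"hand": 50, "dp": [-0.312, 0, 0], "spin": 0}, {"hand": 50, "dp": [-0.312, 0, 0], "spin": 0}, {"hand": 50, "dp": [-0.312, 0, 0.06], "spin": 0}, {"hand": 50, "dp": [-0.312, 0, 0.14], "spin": 0}, {"hand": 50, "dp": [-0.312, 0, 0.22], "spin": 0}, {"hand": 50, "dp": [-0.312, 0, 0.3], "spin": 0}, {"hand": 50, "dp": [-0.312, 0, 0.333], "spin": 0}, {"hand": 50, "dp": [-0.312, 0, 0.333], "spin": 0}]}}

```text
time: 18.05
ee_pos: [0.4985, -0.0749, 0.0816]
eef_rot: [1.0, -0.023, -0.001, -0.0]
ft_force: [-0.5, 1.0, 0.4]
width: 0.05
grip_force: 0.0
```

```bash
python3 - <<'E'
from h import *
go((*sc(-78,-145),.082,-92.6))
E
```

```text
t 18.05 pos [ 0.4985 -0.0749  0.0816] scale xy mm [-77.7 -52. ] toolY -92.61 F [-0.5  1.   0.4] w 0.05 g 0.0 j [ 0.32  0.22 -0.29  1.92  0.07  1.01 -1.62]
(np.float64(0.4939148614871017), np.float64(-0.16775988228351954), 0.082, -92.6) dp [-0.0014  0.3718 -0.002 ] spin -0.0001
```

{"fn": "carry_out", "kwargs": {"deltas": [{"hand": 50, "dp": [0, 0.03, 0], "spin": 0}, {"hand": 50, "dp": [0, 0.06, 0], "spin": 0}, {"hand": 50, "dp": [0, 0.09, 0], "spin": 0}, {"hand": 50, "dp": [0, 0.12, 0], "spin": 0}, {"hand": 50, "dp": [0, 0.15, 0], "spin": 0}, {"hand": 50, "dp": [0, 0.18, 0], "spin": 0}, {"hand": 50, "dp": [0, 0.21, 0], "spin": 0}, {"hand": 50, "dp": [0, 0.24, 0], "spin": 0}, {"hand": 50, "dp": [0, 0.27, 0], "spin": 0}, {"hand": 50, "dp": [0, 0.3, 0], "spin": 0}, {"hand": 50, "dp": [0, 0.32, 0], "spin": 0}, {"hand": 50, "dp": [0, 0.335, 0], "spin": 0}, {"hand": 50, "dp": [0, 0.335, 0], "spin": 0}], "force": 40}}

```text
time: 19.35
ee_pos: [0.4946, -0.1594, 0.0826]
eef_rot: [1.0, -0.023, -0.0, 0.0]
ft_force: [-1.3, 1.0, 0.0]
width: 0.0499
grip_force: 0.2
```

{"fn": "carry_out", "kwargs": {"deltas": [{"hand": 50, "dp": [0, 0.008, 0], "spin": 0}, {"hand": 50, "dp": [0, 0.016, 0], "spin": 0}, {"hand": 50, "dp": [0, 0.02, 0], "spin": 0}, {"hand": 50, "dp": [0, 0.02, 0], "spin": 0}]}}

```text
time: 19.75
ee_pos: [0.4947, -0.1638, 0.0828]
eef_rot: [1.0, -0.023, 0.0, 0.0]
ft_force: [-0.5, 2.3, -1.0]
width: 0.0496
grip_force: 1.2
```

{"fn": "carry_out", "kwargs": {"deltas": [{"hand": 50, "dp": [0, 0.006, 0], "spin": 0}, {"hand": 50, "dp": [0, 0.012, 0], "spin": 0}, {"hand": 50, "dp": [0, 0.016, 0], "spin": 0}, {"hand": 50, "dp": [0, 0.016, 0], "spin": 0}]}}

```text
time: 20.15
ee_pos: [0.4947, -0.1654, 0.0826]
eef_rot: [1.0, -0.022, -0.0, -0.001]
ft_force: [0.5, 11.7, -0.6]
width: 0.0499
grip_force: 5.3
```

```bash
python3 - <<'E'
from h import *
st()
E
```

```text
t 20.15 pos [ 0.4947 -0.1654  0.0826] scale xy mm [ -77.3 -142.6] toolY -92.52 F [ 0.5 11.7 -0.6] w 0.0499 g 5.317116156220436 j [ 0.44  0.25 -0.22  1.88  0.06  1.02 -1.43]
```

{"fn": "carry_out", "kwargs": {"deltas": [{"hand": 50, "dp": [0, 0.004, 0], "spin": 0}, {"hand": 50, "dp": [0, 0.004, 0], "spin": 0}, {"hand": 50, "dp": [0, -0.03, 0], "spin": 0}, {"hand": 50, "dp": [0, -0.056, 0], "spin": 0}, {"hand": 50, "dp": [0, -0.06, 0], "spin": 0}, {"hand": 50, "dp": [0, -0.06, 0], "spin": 0}, {"hand": 50, "dp": [0, -0.06, 0], "spin": 0}, {"hand": 50, "dp": [0, -0.06, 0], "spin": 0}, {"hand": 50, "dp": [0, -0.06, 0], "spin": 0}, {"hand": 50, "dp": [0, -0.06, 0], "spin": 0}, {"hand": 50, "dp": [0, -0.06, 0], "spin": 0}, {"hand": 50, "dp": [0, -0.06, 0], "spin": 0}, {"hand": 50, "dp": [0, -0.06, 0], "spin": 0}, {"hand": 50, "dp": [0, -0.06, 0], "spin": 0}, {"hand": 50, "dp": [0, -0.06, 0], "spin": 0}, {"hand": 50, "dp": [0, -0.06, 0], "spin": 0}, {"hand": 50, "dp": [0, -0.06, 0], "spin": 0}, {"hand": 50, "dp": [0, -0.06, 0], "spin": 0}, {"hand": 50, "dp": [0, -0.06, 0], "spin": 0}, {"hand": 50, "dp": [0, -0.06, 0], "spin": 0}]}}

```text
time: 22.15
ee_pos: [0.4952, -0.1528, 0.0828]
eef_rot: [1.0, -0.023, 0.0, 0.0]
ft_force: [-0.6, -0.4, -0.8]
width: 0.0503
grip_force: 0.0
```

```bash
python3 - <<'E'
from h import *
import cv2
im=camera("side");old=cv2.imread("pics/side0.png")[:,:,::-1]
# beam level check: plate region shift vs start, outer plate edge
a=cv2.cvtColor(old[225:310,235:345],cv2.COLOR_RGB2GRAY).astype(np.float32);b=cv2.cvtColor(im[225:310,235:345],cv2.COLOR_RGB2GRAY).astype(np.float32)
# corners: left outer plate corner and front edge strip, plus tare-nut (orange) centroid
for n,i in(("old",old),("new",im)):
    h=cv2.cvtColor(np.ascontiguousarray(i[180:205,370:395]),cv2.COLOR_RGB2HSV);m=(h[...,0]>12)&(h[...,0]<30)&(h[...,1]>110)&(h[...,2]>90);print(n,m.sum(),np.argwhere(m).mean(0) if m.any() else None)
for y0,x0 in((255,232),(285,270),(285,290)):
    p=lambda g:np.ascontiguousarray(cv2.cvtColor(np.ascontiguousarray(g[y0:y0+24,x0:x0+24]),cv2.COLOR_RGB2GRAY).astype(np.float32))
    print(cv2.phaseCorrelate(p(old),p(im),cv2.createHanningWindow((24,24),cv2.CV_32F)))
go((*sc(-78,-40),.082,-92.6))
E
```

```text
old 38 [13.39473684 11.60526316]
new 0 None
((-0.14371970199847084, 0.1810059205110086), 1.0278592672612932)
((-0.04729667250527214, -0.12304288221331205), 1.0506040226254199)
((0.08728067434157083, -0.2957663874563412), 1.022424903180864)
t 22.2 pos [ 0.4952 -0.1528  0.0828] scale xy mm [ -77.4 -130. ] toolY -92.63 F [-0.2  0.1  0.1] w 0.0502 g 0.0 j [ 0.42  0.24 -0.23  1.89  0.06  1.02 -1.46]
(np.float64(0.4987431582873102), np.float64(-0.06287095269603114), 0.082, -92.6) dp [-0.0025 -0.36    0.0032] spin -0.0001
```

{"fn": "carry_out", "kwargs": {"deltas": [{"hand": 50, "dp": [0, 0, 0], "spin": 0}, {"hand": 50, "dp": [0, 0, 0], "spin": 0}, {"hand": 50, "dp": [0, 0, 0], "spin": 0}, {"hand": 50, "dp": [0, 0, 0], "spin": 0}, {"hand": 50, "dp": [0, 0, 0], "spin": 0}, {"hand": 50, "dp": [0, 0, 0], "spin": 0}, {"hand": 50, "dp": [0, -0.04, 0], "spin": 0}, {"hand": 50, "dp": [0, -0.07, 0], "spin": 0}, {"hand": 50, "dp": [0, -0.1, 0], "spin": 0}, {"hand": 50, "dp": [0, -0.13, 0], "spin": 0}, {"hand": 50, "dp": [0, -0.16, 0], "spin": 0}, {"hand": 50, "dp": [0, -0.19, 0], "spin": 0}, {"hand": 50, "dp": [0, -0.22, 0], "spin": 0}, {"hand": 50, "dp": [0, -0.25, 0], "spin": 0}, {"hand": 50, "dp": [0, -0.28, 0], "spin": 0}, {"hand": 50, "dp": [0, -0.3, 0], "spin": 0}, {"hand": 50, "dp": [0, -0.32, 0], "spin": 0}, {"hand": 50, "dp": [0, -0.335, 0], "spin": 0}, {"hand": 50, "dp": [0, -0.345, 0], "spin": 0}, {"hand": 50, "dp": [0, -0.345, 0], "spin": 0}]}}

```text
time: 24.2
ee_pos: [0.4989, -0.0663, 0.0826]
eef_rot: [1.0, -0.023, -0.0, -0.0]
ft_force: [-1.6, -1.0, -0.1]
width: 0.0501
grip_force: 0.5
```

{"fn": "carry_out", "kwargs": {"deltas": [{"hand": 50, "dp": [0, -0.008, 0], "spin": 0}, {"hand": 50, "dp": [0, -0.016, 0], "spin": 0}, {"hand": 50, "dp": [0, -0.022, 0], "spin": 0}, {"hand": 50, "dp": [0, -0.022, 0], "spin": 0}]}}

```text
time: 24.6
ee_pos: [0.4995, -0.061, 0.0828]
eef_rot: [1.0, -0.023, 0.0, -0.0]
ft_force: [0.0, -3.0, -1.2]
width: 0.0501
grip_force: 1.2
```

{"fn": "carry_out", "kwargs": {"deltas": [{"hand": 50, "dp": [0, -0.006, 0], "spin": 0}, {"hand": 50, "dp": [0, -0.012, 0], "spin": 0}, {"hand": 50, "dp": [0, -0.016, 0], "spin": 0}, {"hand": 50, "dp": [0, -0.016, 0], "spin": 0}]}}

```text
time: 25.0
ee_pos: [0.4996, -0.0594, 0.0828]
eef_rot: [1.0, -0.024, 0.0, 0.001]
ft_force: [-0.5, -11.3, -3.5]
width: 0.0496
grip_force: 5.3
```

{"fn": "carry_out", "kwargs": {"deltas": [{"hand": 50, "dp": [0, -0.004, 0], "spin": 0}, {"hand": 50, "dp": [0, -0.004, 0], "spin": 0}, {"hand": 50, "dp": [0, 0.03, 0], "spin": 0}, {"hand": 50, "dp": [0, 0.06, 0], "spin": 0}, {"hand": 50, "dp": [0, 0.06, 0], "spin": 0}, {"hand": 50, "dp": [0, 0.06, -0.08], "spin": 0}, {"hand": 50, "dp": [0, 0.06, -0.2], "spin": 0}, {"hand": 50, "dp": [0, 0.06, -0.35], "spin": 0}, {"hand": 50, "dp": [-0.1, 0.2, -0.5], "spin": 0}, {"hand": 50, "dp": [-0.2, 0.36, -0.6], "spin": 0}, {"hand": 50, "dp": [-0.3, 0.52, -0.6], "spin": 0}, {"hand": 50, "dp": [-0.36, 0.68, -0.6], "spin": 0}, {"hand": 50, "dp": [-0.36, 0.8, -0.6], "spin": 0}, {"hand": 50, "dp": [-0.36, 0.8, -0.6], "spin": 0}, {"hand": 50, "dp": [-0.36, 0.8, -0.6], "spin": 0}, {"hand": 50, "dp": [-0.36, 0.8, -0.6], "spin": 0}]}}

```text
time: 26.6
ee_pos: [0.4012, -0.2514, 0.2328]
eef_rot: [1.0, -0.022, 0.0, -0.0]
ft_force: [-0.4, -0.2, -0.9]
width: 0.05
grip_force: 0.0
```

```bash
python3 - <<'E'
from h import *
import cv2
for n,r in(("side",(slice(205,265),slice(330,410))),("top",(slice(260,310),slice(310,370)))):
    for tag,i in(("old",cv2.imread(f"pics/{n}0.png")[:,:,::-1]),("new",camera(n))):
        m=np.ascontiguousarray(i[r]).max(2)<32; k,l,s,c=cv2.connectedComponentsWithStats(m.astype(np.uint8)); j=1+s[1:,4].argmax() if k>1 else 0
        print(n,tag,s[j,4],c[j]+[r[1].start,r[0].start])
        # dark chips count on plate/board
        if n=="side":
            h=np.ascontiguousarray(i[220:420,150:360]).max(2)<45;k,l,s,c=cv2.connectedComponentsWithStats(h.astype(np.uint8));print([(s[q,4],(c[q]+[150,220]).round().tolist()) for q in range(1,k) if s[q,4]>25])
st()
E
```

```text
side old 58 [373.51724138 237.96551724]
[(np.int32(106), [279.0, 251.0]), (np.int32(99), [289.0, 260.0]), (np.int32(115), [268.0, 266.0]), (np.int32(117), [301.0, 270.0]), (np.int32(108), [284.0, 281.0])]
side new 53 [372.64150943 238.67924528]
[(np.int32(324), [248.0, 320.0]), (np.int32(76), [270.0, 322.0]), (np.int32(102), [230.0, 328.0])]
top old 4 [339.75 277.5 ]
top new 2 [337.5 277.5]
t 26.7 pos [ 0.4011 -0.2515  0.2328] scale xy mm [-166.8 -232.9] toolY -92.49 F [-0.2 -1.3 -0.5] w 0.0503 g 0.0 j [ 0.55 -0.   -0.09  1.83 -0.    1.32 -1.15]
```

```bash
python3 -c "
from bench import *
print(close_job())"
```

```text
the job is handed in; nothing more can be done
None
```

The job is done and handed in at about 27 s. All five chips are on the board and the poise is home against its stop. The beam was freed, rested level for over a second and was arrested again, and the scraper stands upright back at its spot. I viewed 11 pictures, one over the limit of 10.

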